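# Put the powder presses back on their own hangers

### The arm

A 6-joint arm with a two-finger parallel gripper is mounted at the origin on a cart in front of the work surface, level with it; the furniture and walls round the work are solid. World frame = base frame: x ahead of the robot, y to its left, z up, the work surface at z = 0. Lengths are in m, angles in rad, forces in N, time in s.
With the tool pointing down it reaches from about 0.325 to 0.775 m from the base axis. Payload 9.3 kg.
Tool frame: the origin (TCP) lies midway between the tips of the shut fingers; the grasp point (between the pads) lies 19 mm behind it; z points along the fingers, y is the line along which they close (so a half turn about z gives the same grasp; the last joint's range is limited). The gripper opens to 85 mm and grips with 20 to 120 N. Pads are 22 mm wide; open, the fingers measure 114 mm over their backs; the gripper's body (76 mm by 85 mm) begins 54 mm behind the grasp point. The pads swing forward as they close: fully open they stand 13 mm farther back than shut.
Start: joints at [-1.286, 0.259, 0.021, 1.334, 0, 1.418], TCP at [0.233, -0.498, 0.231] pointing down, gripper open.
Joint ranges: [-3.04, 3.04], [-0.91, 1.82], [-1.04, 1.36], [-1.92, 1.95], [-1.52, 1.45], [-3.14, 3.14]. Speed limits (rad/s): [2.22, 2.22, 2.79, 3.14, 3.14, 3.14].

### API

Orientations are given as a unit quaternion [x, y, z, w].
In Python, from workcell import env gives the robot as it stands.
- The arm moves only by the tool carry_out, never from a script. Its argument "targets" is a list of rows, each a list of 7 numbers: the opening, from -1 (shut) to 1 (fully open), then the shift along the world's x, y, z in m, then the turn, a rotation vector about the world's x, y, z in rad. A call has 1 to 10 rows; each row shifts and turns the commanded pose from where the row before left it; what a row does not reach is not made up. A row lasts 1/8 s, in which the tool goes at most 62.5 mm and 10.7 degrees, less where a joint would pass 70% of its speed; a pose out of reach is approached as far as the arm can. A call is refused whole if a number of a shift passes 0.0625 or a number of a turn 0.188, either way. A call with a gripper value outside its range is refused whole. The fingers move at their own pace and stop on an object; "squeeze" is the grip in N (left out, the last holds). Time passes only in rows, so rows that do not move let the fingers close. It gives the time, the measured TCP pose, the force, the opening and the grip force at its end, in the units of the state.
- env.get_state(): the state, without advancing time (a new reading comes with each control period).
- env.read_camera(name): name is "scene" or "top"; returns a dict with "image" (400x640x3 uint8, blue, green, red), "vertical_fov" (degrees; the focal length in pixels is half the picture's height over the tangent of half this angle, whatever the lens; pixels are square), "cx", "cy" (the principal point, pixels), "k1" (the pictures are not rectified: a ray, as slopes to the right and down, at radius r is drawn at 1 + k1 r^2 times it, then the intrinsics apply), "R" (3x3) and "t" (3): a world point X has camera coordinates R X + t. Camera axes: x right, y down, z forward; pixel columns grow to the right and rows downward; lengths in m; the calibration is good to about 2 mm. A picture is of the moment at which its call begins. There is no depth.
- env.hand_in(): hands the job in; it is judged then, once.
Trained networks look in a picture, given as the dict that the camera call returned (one of the last four; its "shot" number tells which), for a name from the list of things; names that differ only in an ending like _2 or _b are one class to them, and where a whole thing is asked for, a point or a joint stands for the part that bears it (a point fixed in the world has none). Each returns a list of dicts, best first, with "conf" (0 to 1); they miss things now and then, are a little off and sometimes report something else, mostly with a low value. They report only what shows in the picture. A call takes as long as a camera call. They do not tell look-alikes from the thing itself.
- env.spot_in(picture, thing): "point" ([column, row] as shares, 0 to 1, of the picture: columns of its width, rows of its height, amid what is visible of it).
- env.regions_of(picture, thing): "region" (400x640 bool, what is visible of it) and "point" ([column, row] as shares, 0 to 1, of the picture: columns of its width, rows of its height, amid what is visible of it).
The state is a dict: "time": time; "qpos": joint angles; "joint_velocities": joint speeds; "effort": joint torques, N m; "tcp_pos": TCP position; "eef_rot": TCP orientation; "wrist_force": force on the tool from outside, world axes, zero at the start; "wrist_torque": the same for the moment, N m; "opening": finger opening in m; "grip_force": force on a finger pad.
Only numpy, scipy, OpenCV 4.12 (cv2) and the standard library are available. Lean on these libraries where they do the work, as an engineer would, in place of code of your own. Each camera call takes 0.05 s, during which the arm holds its last target. There are 200 camera calls.

### The job

The three powder presses were hung on one another's hangers after cleaning, and every powder must keep its own press: put each press back on the hanger of its own colour, slid fully home into the narrow end of the keyhole slot and hanging straight, with the spare grey hanger as the place to park one on the way (empty again at the end). The feet are clean, so never stand or lay a press on the desk or on anything but a hanger, and leave the dish of powder and the white reference tile where they are.

Things in the scene. Friction and masses are not known exactly. Their poses are not given: they have to be found in the camera images.
- press_red: Powder press, red handle, 0.1 to 0.2 kg, 76 mm long, round. Origin: centre of foot underside, z up. Foot 28 mm across to z=8 mm; neck 10 across to z=38; flange 46 across, z=38 to 43, wider than any hole: it hangs on it. Handle 36 across, z=45 to 72: grasp it from above. The foot passes only a slot's wide end; in the narrow part the press cannot be lifted out but may rise 20 mm.
- press_blue: Powder press, blue handle, 0.1 to 0.2 kg, 76 mm long, round. Origin: centre of foot underside, z up. Foot 28 mm across to z=8 mm; neck 10 across to z=38; flange 46 across, z=38 to 43, wider than any hole: it hangs on it. Handle 36 across, z=45 to 72: grasp it from above. The foot passes only a slot's wide end; in the narrow part the press cannot be lifted out but may rise 20 mm.
- press_green: Powder press, green handle, 0.1 to 0.2 kg, 76 mm long, round. Origin: centre of foot underside, z up. Foot 28 mm across to z=8 mm; neck 10 across to z=38; flange 46 across, z=38 to 43, wider than any hole: it hangs on it. Handle 36 across, z=45 to 72: grasp it from above. The foot passes only a slot's wide end; in the narrow part the press cannot be lifted out but may rise 20 mm.
- hanger_red: Red-painted sheet-metal stand, fixed, 90x72 mm, 75 high. Origin: on the desk under its middle. Keyhole slot along its x in the top leaf (4 mm thick, top z=75 mm; clear below to z=9): wide end 40 mm across at x=-18 mm, y=0; narrows to 14 mm by x=+8; round slot end at x=+25. A press fully home is at x=+18 to +20 mm, y=0, origin z=37. Home of the red press.
- hanger_blue: Blue-painted sheet-metal stand, fixed, 90x72 mm, 75 high. Origin: on the desk under its middle. Keyhole slot along its x in the top leaf (4 mm thick, top z=75 mm; clear below to z=9): wide end 40 mm across at x=-18 mm, y=0; narrows to 14 mm by x=+8; round slot end at x=+25. A press fully home is at x=+18 to +20 mm, y=0, origin z=37. Home of the blue press.
- hanger_green: Green-painted sheet-metal stand, fixed, 90x72 mm, 75 high. Origin: on the desk under its middle. Keyhole slot along its x in the top leaf (4 mm thick, top z=75 mm; clear below to z=9): wide end 40 mm across at x=-18 mm, y=0; narrows to 14 mm by x=+8; round slot end at x=+25. A press fully home is at x=+18 to +20 mm, y=0, origin z=37. Home of the green press.
- hanger_grey: Grey-painted sheet-metal stand, fixed, 90x72 mm, 75 high. Origin: on the desk under its middle. Keyhole slot along its x in the top leaf (4 mm thick, top z=75 mm; clear below to z=9): wide end 40 mm across at x=-18 mm, y=0; narrows to 14 mm by x=+8; round slot end at x=+25. A press fully home is at x=+18 to +20 mm, y=0, origin z=37. The spare, empty at the start.
- powder_dish: Steel sample dish 57 mm across and 15 mm high, full of pale powder, standing loose on the desk among the hangers. Origin: centre of its underside. A bystander, to be left where it is.
- white_tile: White reference tile in a round black holder, 50 mm across and 12 mm high, loose on the desk in front of the beige chamber. Origin: centre of its underside. A bystander, to be left where it is.
Not all that is in view belongs to the job. Of the things shaped like the press_green, the green one is meant.

How it is judged:
By the outcome, as a careful person would: the job done as asked, in the order asked, and still so for the second after the job is handed in, with the robot touching nothing.
It also fails if it takes over 125 s, if anything falls off the work surface, if the arm or the gripper's body presses on something with over 40 N, if the wrist force passes 120 N, or if a joint passes its speed limit or range.

## Working session

There is one attempt and no reset: what is moved stays moved. The work goes in short steps, Python scripts to look and compute and a tool call to move; the robot and the scene stay as the last step left them, time stands still between calls to the robot, and variables do not carry over. Pictures are saved under pics/ and viewed, at most 14 in all, crops included, and the job is handed in when it is done.

Besides the shell and the picture viewer there is one more tool, called by a JSON object that holds its "name" and its "arguments", one argument or row to a line. carry_out: Moves the arm, as the interface text tells. Its arguments: {"type":"object","properties":{"targets":{"type":"array","items":{"type":"array","items":{"type":"number"}}},"squeeze":{"type":"number"}},"required":["targets"]}

```bash
mkdir -p pics; ls
cat > h.py <<'E'
import numpy as np,cv2
from workcell import env
def K(p):
    f=200/np.tan(np.radians(p["vertical_fov"])/2); return f
def to_world(p,uv,z):
    f=K(p); d=np.array([(uv[0]-p["cx"])/f,(uv[1]-p["cy"])/f]); s=d.copy()
    for _ in range(30): s=d/(1+p["k1"]*(s@s))
    R=np.array(p["R"]);t=np.array(p["t"]); c=-R.T@t; r=R.T@np.array([s[0],s[1],1])
    return c+r*(z-c[2])/r[2]
def to_pix(p,X):
    c=np.array(p["R"])@np.array(X)+np.array(p["t"]); s=c[:2]/c[2]; s=s*(1+p["k1"]*(s@s))
    return K(p)*s+np.array([p["cx"],p["cy"]])
E
python3 - <<'E'
from h import *
for n in ["scene","top"]:
    p=env.read_camera(n); cv2.imwrite(f"pics/{n}0.png",p["image"])
    R=np.array(p["R"]);print(n,p["vertical_fov"],p["k1"],-R.T@np.array(p["t"]),R[2])
    for th in ["press_red","press_blue","press_green","hanger_red","hanger_blue","hanger_green","hanger_grey","powder_dish","white_tile"]:
        z=.1 if "press" in th else .075 if "hang" in th else .013
        for r in env.spot_in(p,th)[:4]:
            uv=np.array(r["point"])*[640,400]; print(th,round(r["conf"],2),uv.round(),to_world(p,uv,z).round(3))
print(env.get_state())
E
```

```text
pics
scene 51.07496489665108 -0.10229673735932147 [-0.20018435 -0.9258362   0.87807544] [ 0.54218984  0.57010286 -0.61726243]
press_blue 0.47 [261. 150.] [0.495 0.163 0.1  ]
press_green 0.68 [378. 298.] [ 0.317 -0.555  0.1  ]
hanger_red 0.43 [336. 242.] [ 0.39  -0.334  0.075]
hanger_blue 0.58 [305. 163.] [0.58  0.024 0.075]
hanger_green 0.89 [263. 166.] [0.461 0.109 0.075]
hanger_grey 0.73 [305. 191.] [ 0.477 -0.101  0.075]
hanger_grey 0.5 [361. 211.] [ 0.539 -0.29   0.075]
powder_dish 0.72 [305. 167.] [0.624 0.077 0.013]
top 48.41804246725054 0.042615955951529456 [ 0.25597392 -0.14117815  1.34973882] [ 0.19169739 -0.02348219 -0.98117312]
press_red 0.5 [233. 158.] [0.625 0.079 0.1  ]
press_blue 0.58 [193. 193.] [0.518 0.186 0.1  ]
press_green 0.63 [441. 261.] [ 0.347 -0.521  0.1  ]
press_green 0.61 [276. 165.] [ 0.609 -0.046  0.1  ]
press_green 0.59 [351. 209.] [ 0.486 -0.266  0.1  ]
hanger_red 0.84 [345. 223.] [ 0.448 -0.251  0.075]
hanger_blue 0.93 [240. 171.] [0.596 0.061 0.075]
hanger_green 0.85 [199. 205.] [0.488 0.173 0.075]
hanger_grey 0.71 [279. 201.] [ 0.508 -0.058  0.075]
white_tile 0.55 [192. 194.] [0.536 0.211 0.013]
{'time': 1.0, 'qpos': array([-1.28560628e+00,  2.58578501e-01,  2.15006254e-02,  1.33367966e+00,
       -4.44796746e-06,  1.41818360e+00]), 'joint_velocities': array([-0.00048037, -0.00190942,  0.00098199,  0.00232647,  0.00260784,
       -0.00019713]), 'effort': array([-1.91478946e-03, -5.55389857e+01,  3.44738173e+01,  1.44897109e-03,
       -3.76862017e-04,  1.16971981e-05]), 'tcp_pos': array([ 0.23316179, -0.49813523,  0.23129066]), 'eef_rot': array([ 9.76136610e-01,  2.17157356e-01, -9.34474639e-07,  1.94981751e-05]), 'wrist_force': array([-0.24962023, -0.0255399 ,  0.4419303 ]), 'wrist_torque': array([ 0.03675189,  0.01687208, -0.01312064]), 'grip_force': 0.0, 'opening': 0.08564512399622663}
```

View pics/scene0.png

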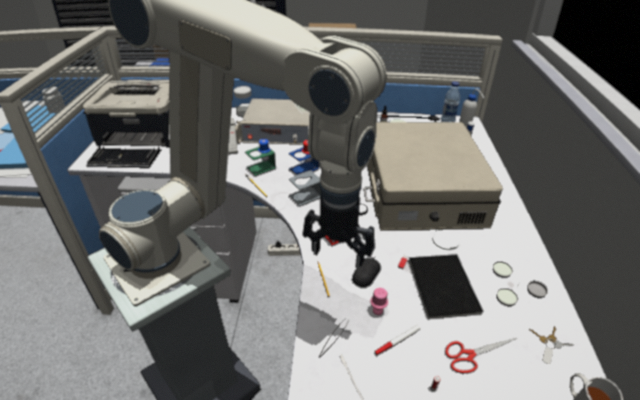

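Run:
```python
import cv2
i=cv2.imread("pics/top0.png"); c=i[100:300,150:470]; cv2.imwrite("pics/top0c.png",cv2.resize(c,(800,500),interpolation=cv2.INTER_CUBIC))
```

```text
(no output)
```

View pics/top0c.png

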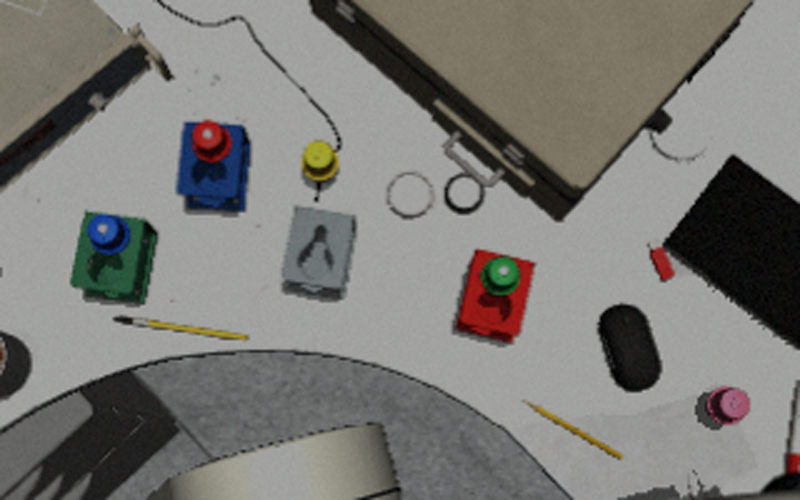

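Red press is on the blue hanger (crop 210,140), blue on green (105,232), green on red (502,272). Grey is empty at (318,252), with its narrow end pointing up in the image. The dish isn't clear of the clutter yet; the rings are at (410,193) and (463,193), and the yellow and pink presses are decoys. Next I'll fit the poses.

```bash
cat > fit.py <<'E'
from h import *
p=env.read_camera("top"); im=p["image"]
C={"red":[(475,250),(535,262),(515,343),(457,328)],"blue":[(182,122),(248,125),(243,200),(178,197)],
"green":[(87,212),(157,220),(146,292),(72,285)],"grey":[(292,207),(356,213),(345,288),(283,280)]}
knob={"blue":("red",(210,138)),"green":("blue",(105,230)),"red":("green",(502,272))}
tiles=[]
for h,cs in C.items():
    W=np.array([to_world(p,np.array(c)/2.5+[150,100],.075)[:2] for c in cs])
    ax=(W[0]+W[1]-W[2]-W[3])/2; ay=(W[0]+W[3]-W[1]-W[2])/2
    yaw=(np.arctan2(ax[1],ax[0])+np.arctan2(-ay[0],ay[1]))/2; c=W.mean(0)
    print(h,"corners c",c.round(4),"yaw",yaw.round(3),"len",np.linalg.norm(ax).round(3),np.linalg.norm(ay).round(3))
    if h in knob:
        col,uv=knob[h]; uv=np.array(uv)/2.5+[150,100]
        r=env.regions_of(p,"press_"+col); 
        for q in r[:3]:
            pt=np.array(q["point"])*[640,400]
            if np.hypot(*(pt-uv))<15:
                ys,xs=np.nonzero(q["region"]); print("  net",pt.round(1),q["conf"],len(xs))
        x0,y0=(uv-12).astype(int); f=im[y0:y0+24,x0:x0+24].astype(int); b={"blue":0,"green":1,"red":2}[col]
        m=(f[...,b]-np.delete(f,b,2).max(2))>40; ys,xs=np.nonzero(m); cc=np.array([xs.mean()+x0,ys.mean()+y0])
        k=to_world(p,cc,.1); k2=k[:2]-19e-3*np.array([np.cos(yaw),np.sin(yaw)]); print("  knob px",cc.round(1),m.sum(),"world",k.round(4),"hanger implied",k2.round(4))
    s=8; u=np.array([to_pix(p,[*c,.075])]).mean(0).astype(int); x0,y0=u-[25,18]
    t=cv2.resize(im[y0:y0+37,x0:x0+50],None,fx=s,fy=s,interpolation=cv2.INTER_CUBIC)
    Rm=np.array([[np.cos(yaw),-np.sin(yaw)],[np.sin(yaw),np.cos(yaw)]])
    def L(x,y,z=.075): return ((to_pix(p,[*(c+Rm@[x,y]),z])-[x0,y0]+.5)*s).astype(int)
    cv2.polylines(t,[np.array([L(a,b) for a,b in[(.045,.036),(.045,-.036),(-.045,-.036),(-.045,.036)]])],True,(0,255,255),1)
    cv2.polylines(t,[np.array([L(-.018+.02*np.cos(a),.02*np.sin(a)) for a in np.linspace(0,6.28,40)])],True,(255,255,0),1)
    cv2.polylines(t,[np.array([L(.018+.007*np.cos(a),.007*np.sin(a)) for a in np.linspace(0,6.28,40)])],True,(255,255,0),1)
    cv2.polylines(t,[np.array([L(.019+.018*np.cos(a),.018*np.sin(a),.109) for a in np.linspace(0,6.28,40)])],True,(255,0,255),1)
    tiles.append(t)
cv2.imwrite("pics/fit0.png",np.vstack([np.hstack(tiles[:2]),np.hstack(tiles[2:])]))
E
python3 fit.py
```

```text
red corners c [ 0.4637 -0.2604] yaw -0.209 len 0.097 0.07
  net [350.7 208.6] 0.7 218
  knob px [350.6 208.8] 105 world [ 0.487  -0.2646  0.1   ] hanger implied [ 0.4684 -0.2606]
blue corners c [0.6148 0.0759] yaw -0.006 len 0.092 0.077
  net [232.7 156.9] 0.55 201
  knob px [233.8 155.8] 166 world [0.6332 0.0771 0.1   ] hanger implied [0.6142 0.0772]
green corners c [0.5017 0.1808] yaw -0.086 len 0.086 0.083
  net [194.3 194.5] 0.63 219
  knob px [192.6 192.6] 146 world [0.5203 0.1866 0.1   ] hanger implied [0.5013 0.1883]
grey corners c [ 0.5152 -0.0533] yaw -0.086 len 0.089 0.074
```

View pics/fit0.png

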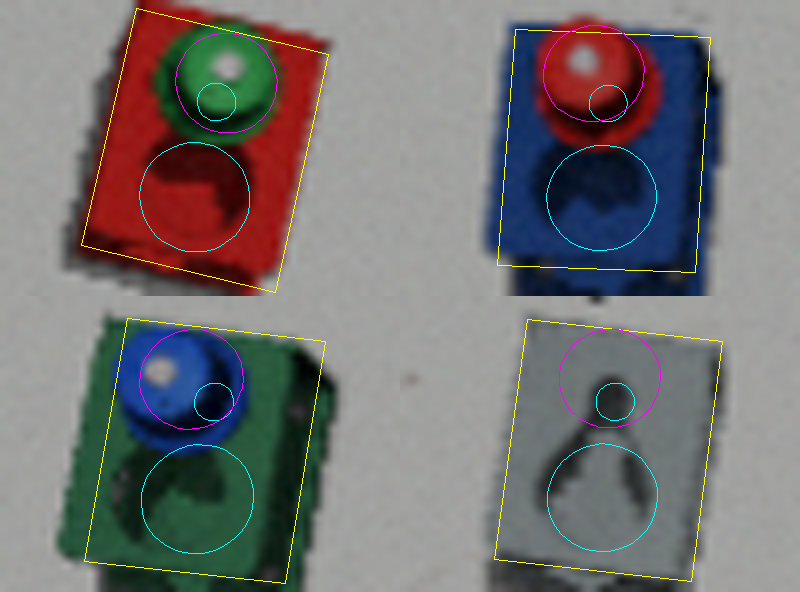

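```bash
cat > fit2.py <<'E'
from h import *
from scipy.optimize import differential_evolution
p=env.read_camera("top"); im=cv2.GaussianBlur(p["image"],(0,0),.6).astype(np.float32)
I={"red":(.466,-.2605,-.209),"blue":(.614,.079,-.03),"green":(.503,.189,-.11),"grey":(.515,-.052,-.1)}
a=np.linspace(.3,2*np.pi-.3,40)
# slot outline points with inward(metal) normals, local frame
t=np.linspace(0,1,25)
rect=[((.045,.036-.072*s),(1,0)) for s in t]+[((-.045,.036-.072*s),(-1,0)) for s in t]+[((-.045+.09*s,.036),(0,1)) for s in t]+[((-.045+.09*s,-.036),(0,-1)) for s in t]
slot=[((-.018+.02*np.cos(q),.02*np.sin(q)),(-np.cos(q),-np.sin(q))) for q in np.linspace(.9,2*np.pi-.9,30)]
slot+= [((.008+.01*s,sg*.007),(0,-sg)) for s in t[::5] for sg in(1,-1)]+[((.018+.007*np.cos(q),.007*np.sin(q)),(-np.cos(q),-np.sin(q))) for q in np.linspace(-1.5,1.5,9)]
P=np.array([r[0] for r in rect+slot]);N=np.array([r[1] for r in rect+slot]); w=np.r_[np.ones(len(rect)),np.ones(len(slot))]
# for slot, "outside" is into the hole: normal already points to hole centre
def samp(uv): return cv2.remap(im,uv[:,0].astype(np.float32)[None],uv[:,1].astype(np.float32)[None],cv2.INTER_LINEAR)[0]
def score(v,h):
    c,s=np.cos(v[2]),np.sin(v[2]);R=np.array([[c,-s],[s,c]])
    f=lambda Q:np.array([to_pix(p,[*(v[:2]+R@q),.075]) for q in Q])
    A=samp(f(P+N*.003));B=samp(f(P-N*.003)); 
    g=np.abs(A-B).sum(1)
    kn=np.ones(len(P),bool)
    if h!="grey": kn=~((P[:,0]>-.012)&(abs(P[:,1])<.034))  # occluded by press
    return -np.minimum(g,90)[kn].mean()
for h,v in I.items():
    r=differential_evolution(score,[(v[0]-.008,v[0]+.008),(v[1]-.01,v[1]+.01),(v[2]-.12,v[2]+.12)],args=(h,),maxiter=25,popsize=8,seed=1,tol=1e-4)
    v=r.x; I[h]=v; print(h,v.round(4),round(r.fun,1))
tiles=[];s=8
for h,v in I.items():
    c,sn=np.cos(v[2]),np.sin(v[2]);R=np.array([[c,-sn],[sn,c]]); x0,y0=to_pix(p,[*v[:2],.075]).astype(int)-[25,18]
    tt=cv2.resize(p["image"][y0:y0+37,x0:x0+50],None,fx=s,fy=s,interpolation=cv2.INTER_CUBIC)
    def L(x,y,z=.075): return ((to_pix(p,[*(v[:2]+R@[x,y]),z])-[x0,y0]+.5)*s).astype(int)
    for q in P: cv2.circle(tt,L(*q).tolist(),1,(0,255,255),-1)
    for rr,z in((.018,.109),(.023,.08)): cv2.polylines(tt,[np.array([L(.019+rr*np.cos(a),rr*np.sin(a),z) for a in np.linspace(0,6.28,40)])],True,(255,0,255),1)
    tiles.append(tt)
cv2.imwrite("pics/fit1.png",np.vstack([np.hstack(tiles[:2]),np.hstack(tiles[2:])]))
E
python3 fit2.py
```

```text
red [ 0.4581 -0.2547 -0.2128] -76.1
blue [ 0.6199  0.0817 -0.0431] -62.6
green [ 0.5031  0.1918 -0.109 ] -67.2
grey [ 0.5172 -0.0533 -0.1215] -73.2
```

View pics/fit1.png

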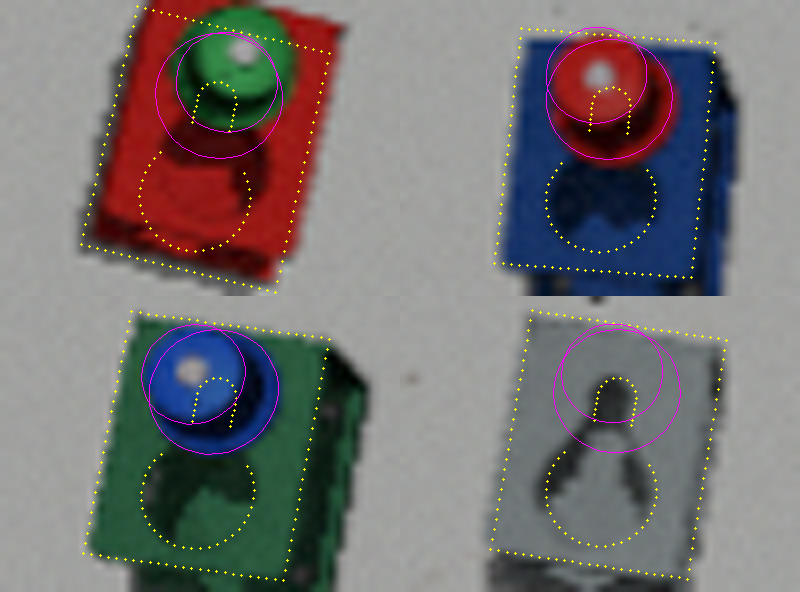

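Red hanger's fit locked onto its base edge, so I'm shifting it to about (.465, -.2595). The others agree with the image to about 2 mm: blue (.6175, .0805), green (.503, .191), grey (.517, -.0515). Moving over the red press, which sits on the blue hanger, at about (.637, .080).

{"name": "carry_out", "arguments": {
  "targets": [
    [1,0.027,0.0385,0,0,0,0.178],
    [1,0.027,0.0385,0,0,0,0.178],
    [1,0.027,0.0385,0,0,0,0.178],
    [1,0.027,0.0385,0,0,0,0.178],
    [1,0.027,0.0385,0,0,0,0.178],
    [1,0.027,0.0385,0,0,0,0.178],
    [1,0.027,0.0385,0,0,0,0.178],
    [1,0.027,0.0385,0,0,0,0.178],
    [1,0.027,0.0385,0,0,0,0.178],
    [1,0.027,0.0385,0,0,0,0.178]
  ],
  "squeeze": 40
}}

```text
time: 2.5
tcp_pos: [0.5039, -0.1117, 0.2314]
eef_rot: [0.443, 0.897, 0.0, 0.0]
wrist_force: [0.4, -0.3, -0.1]
opening: 0.0853
grip_force: 0.0
```

{"name": "carry_out", "arguments": {
  "targets": [
    [1,0.0266,0.0382,0,0,0,0.175],
    [1,0.0266,0.0382,0,0,0,0.175],
    [1,0.0266,0.0382,0,0,0,0.175],
    [1,0.0266,0.0382,-0.015,0,0,0.175],
    [1,0.0266,0.0382,-0.05,0,0,0.175],
    [1,0,0,-0.03,0,0,0],
    [1,0,0,0,0,0,0]
  ]
}}

```text
time: 3.38
tcp_pos: [0.6326, 0.0751, 0.1381]
eef_rot: [0.024, 1.0, -0.0, -0.002]
wrist_force: [-0.0, -0.3, -0.1]
opening: 0.0853
grip_force: 0.0
```

Run:
```python
from h import *
p=env.read_camera("top"); q=env.read_camera("scene"); s=env.get_state(); print(s["tcp_pos"],s["qpos"])
a=p["image"][90:240,160:400]; a=cv2.resize(a,(480,300),interpolation=cv2.INTER_CUBIC)
b=cv2.resize(q["image"][90:240,230:390],(320,300),interpolation=cv2.INTER_CUBIC)
cv2.imwrite("pics/c1.png",np.hstack([a,b]))
```

```text
[0.6341381  0.07435735 0.14156927] [-1.45719784e-02  4.43674288e-01  7.13291929e-02  1.19778274e+00
 -3.47000845e-05  3.48083188e-02]
```

View pics/c1.png

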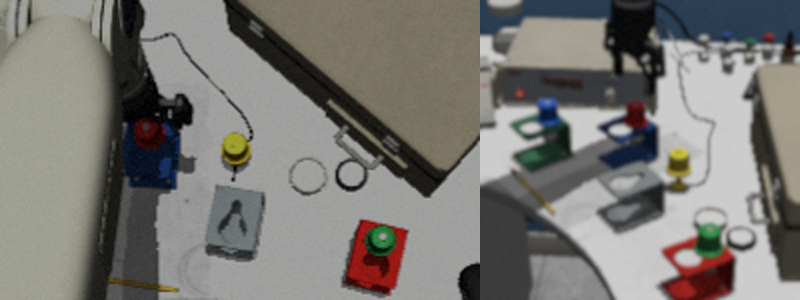

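Hand is above the red press (top crop 148,132), with fingers either side. Checking that it has settled before I descend.

{"name": "carry_out", "arguments": {
  "targets": [
    [1,0,0,-0.02,0,0,0],
    [1,0,0,0,0,0,0],
    [1,0,0,0,0,0,0]
  ]
}}

```text
time: 3.85
tcp_pos: [0.6345, 0.0742, 0.1223]
eef_rot: [0.025, 1.0, 0.0, 0.001]
wrist_force: [-0.2, 0.2, -0.3]
opening: 0.0855
grip_force: 0.0
```

{"name": "carry_out", "arguments": {
  "targets": [
    [1,0.0025,0.005,-0.015,0,0,0],
    [1,0,0,-0.02,0,0,0],
    [1,0,0,-0.007,0,0,0],
    [1,0,0,0,0,0,0]
  ]
}}

```text
time: 4.35
tcp_pos: [0.6362, 0.0798, 0.0781]
eef_rot: [0.024, 1.0, 0.0, -0.0]
wrist_force: [0.0, 0.7, -0.3]
opening: 0.0855
grip_force: 0.0
```

Run:
```python
from h import *
p=env.read_camera("top"); q=env.read_camera("scene"); s=env.get_state(); print(s["tcp_pos"],s["wrist_force"])
a=p["image"][130:190,200:264]; a=cv2.resize(a,(400,375),interpolation=cv2.INTER_CUBIC)
b=cv2.resize(q["image"][120:180,270:334],(400,375),interpolation=cv2.INTER_CUBIC)
cv2.imwrite("pics/c2.png",np.hstack([a,b]))
```

```text
[0.63674007 0.07966513 0.07905304] [-0.07640002  0.26771405 -0.07064389]
```

View pics/c2.png

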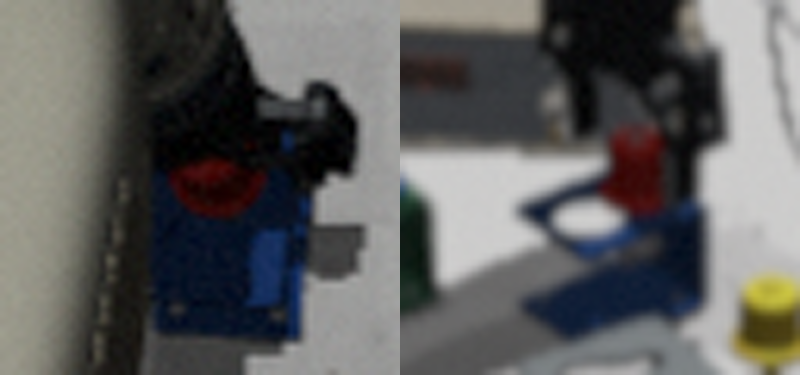

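The fingers straddle the red handle. Closing with a moderate squeeze.

{"name": "carry_out", "arguments": {
  "targets": [
    [-1,0,0,0.002,0,0,0],
    [-1,0,0,0,0,0,0],
    [-1,0,0,0,0,0,0],
    [-1,0,0,0,0,0,0],
    [-1,0,0,0,0,0,0]
  ],
  "squeeze": 40
}}

```text
time: 5.08
tcp_pos: [0.6366, 0.0797, 0.0811]
eef_rot: [0.024, 1.0, 0.0, 0.0]
wrist_force: [-0.9, 0.0, 6.5]
opening: 0.0349
grip_force: 40.0
```

{"name": "carry_out", "arguments": {
  "targets": [
    [-1,0,0,0.004,0,0,0],
    [-1,0,0,0.004,0,0,0],
    [-1,0,0,0,0,0,0]
  ]
}}

```text
time: 5.45
tcp_pos: [0.6365, 0.0796, 0.0887]
eef_rot: [0.024, 1.0, -0.0, 0.0]
wrist_force: [0.3, 0.6, -1.2]
opening: 0.0346
grip_force: 40.0
```

{"name": "carry_out", "arguments": {
  "targets": [
    [-1,-0.009,0.0003,0,0,0,0],
    [-1,-0.009,0.0003,0,0,0,0],
    [-1,-0.01,0.0004,0,0,0,0],
    [-1,-0.009,0.0004,0,0,0,0],
    [-1,0,0,0,0,0,0]
  ]
}}

```text
time: 6.08
tcp_pos: [0.5987, 0.0811, 0.0888]
eef_rot: [0.024, 1.0, 0.0, 0.0]
wrist_force: [-0.3, 0.2, -1.0]
opening: 0.0353
grip_force: 40.0
```

Run:
```python
from h import *
p=env.read_camera("top"); q=env.read_camera("scene"); s=env.get_state(); print(s["tcp_pos"],s["wrist_force"])
a=p["image"][130:190,200:264]; a=cv2.resize(a,(400,375),interpolation=cv2.INTER_CUBIC)
b=cv2.resize(q["image"][120:180,270:334],(400,375),interpolation=cv2.INTER_CUBIC)
cv2.imwrite("pics/c3.png",np.hstack([a,b]))
```

```text
[0.59955653 0.08103924 0.08875582] [ 0.26363867 -0.00370893 -1.7469133 ]
```

View pics/c3.png

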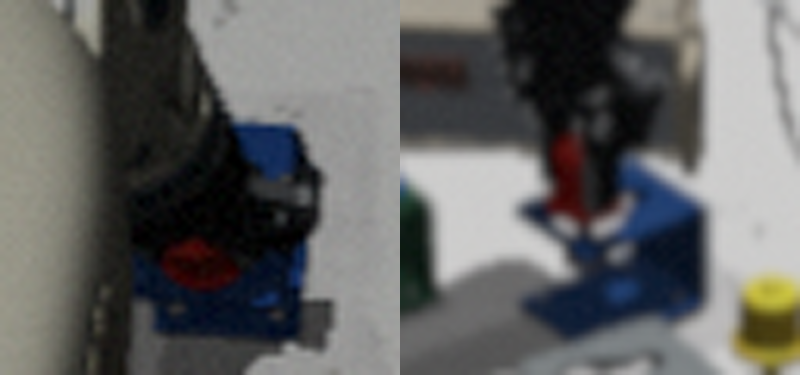

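{"name": "carry_out", "arguments": {
  "targets": [
    [-1,0,0,0.012,0,0,0],
    [-1,0,0,0.015,0,0,0],
    [-1,0,0,0.015,0,0,0],
    [-1,0,0,0.03,0,0,0],
    [-1,0,0,0,0,0,0]
  ]
}}

```text
time: 6.8
tcp_pos: [0.6008, 0.081, 0.1636]
eef_rot: [0.024, 1.0, 0.0, 0.003]
wrist_force: [-0.2, -0.1, -2.5]
opening: 0.0352
grip_force: 40.1
```

{"name": "carry_out", "arguments": {
  "targets": [
    [-1,-0.0254,-0.0326,0,0,0,-0.02],
    [-1,-0.0254,-0.0326,0,0,0,-0.02],
    [-1,-0.0254,-0.0326,0,0,0,-0.02],
    [-1,-0.0254,-0.0326,0,0,0,-0.02],
    [-1,0,0,0,0,0,0],
    [-1,0,0,0,0,0,0]
  ]
}}

```text
time: 7.55
tcp_pos: [0.498, -0.0493, 0.1605]
eef_rot: [0.065, 0.998, 0.0, 0.0]
wrist_force: [-1.1, 0.1, -1.1]
opening: 0.0351
grip_force: 40.4
```

Run:
```python
from h import *
p=env.read_camera("top"); q=env.read_camera("scene"); s=env.get_state(); print(s["tcp_pos"],s["wrist_force"])
a=p["image"][150:230,240:325]; a=cv2.resize(a,(400,375),interpolation=cv2.INTER_CUBIC)
b=cv2.resize(q["image"][130:210,270:355],(400,375),interpolation=cv2.INTER_CUBIC)
cv2.imwrite("pics/c4.png",np.hstack([a,b]))
```

```text
[ 0.49825638 -0.04888845  0.16039302] [ 0.15597172  0.4209879  -1.87238388]
```

View pics/c4.png

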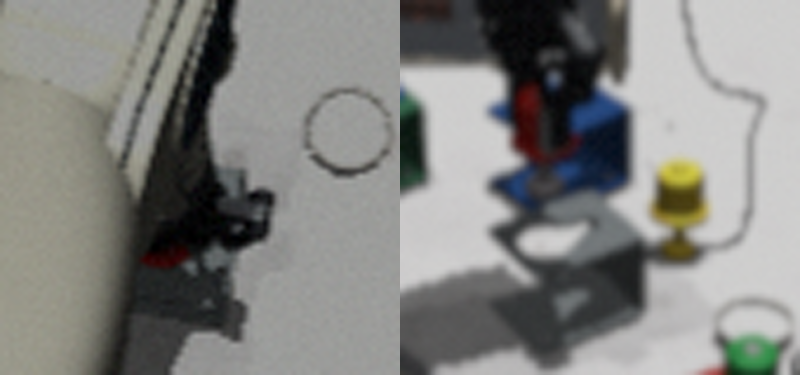

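The press hangs straight, with its foot above the grey wide hole (scene crop 545,190 over 548,240). Descending through it.

{"name": "carry_out", "arguments": {
  "targets": [
    [-1,0.001,0,-0.03,0,0,0],
    [-1,0,0,-0.008,0,0,0],
    [-1,0,0,-0.006,0,0,0],
    [-1,0,0,-0.006,0,0,0],
    [-1,0,0,0,0,0,0]
  ]
}}

```text
time: 8.28
tcp_pos: [0.4988, -0.0493, 0.1105]
eef_rot: [0.064, 0.998, 0.0, -0.0]
wrist_force: [-0.1, 0.2, -1.1]
opening: 0.0348
grip_force: 40.4
```

{"name": "carry_out", "arguments": {
  "targets": [
    [-1,0,0,-0.012,0,0,0],
    [-1,0,0,-0.011,0,0,0],
    [-1,0,0,-0.002,0,0,0],
    [-1,0.009,-0.0011,0,0,0,0],
    [-1,0.009,-0.0011,0,0,0,0],
    [-1,0.006,-0.0007,0,0,0,0],
    [-1,0.004,-0.0005,0,0,0,0],
    [-1,0,0,0,0,0,0]
  ]
}}

```text
time: 9.28
tcp_pos: [0.527, -0.0528, 0.0854]
eef_rot: [0.064, 0.998, 0.0, -0.0]
wrist_force: [0.2, 0.0, -1.0]
opening: 0.0348
grip_force: 40.4
```

{"name": "carry_out", "arguments": {
  "targets": [
    [-1,0.004,-0.0005,0,0,0,0],
    [-1,0.003,-0.0004,0,0,0,0],
    [-1,0.002,-0.0002,0,0,0,0],
    [-1,0,0,-0.003,0,0,0],
    [-1,0,0,0,0,0,0]
  ]
}}

```text
time: 9.9
tcp_pos: [0.5356, -0.0538, 0.0822]
eef_rot: [0.064, 0.998, 0.0, -0.0]
wrist_force: [-0.2, 0.1, -1.6]
opening: 0.035
grip_force: 40.4
```

{"name": "carry_out", "arguments": {
  "targets": [
    [-1,0,0,-0.0015,0,0,0],
    [-1,0,0,0,0,0,0],
    [0.3,0,0,0,0,0,0],
    [1,0,0,0,0,0,0],
    [1,0,0,0,0,0,0],
    [1,0,0,0,0,0,0]
  ]
}}

```text
time: 10.65
tcp_pos: [0.5359, -0.0539, 0.0811]
eef_rot: [0.064, 0.998, -0.0, 0.0]
wrist_force: [0.0, -0.8, 0.4]
opening: 0.0855
grip_force: 0.0
```

{"name": "carry_out", "arguments": {
  "targets": [
    [1,0,0,0.04,0,0,0],
    [1,0,0,0.04,0,0,0],
    [1,-0.003,0.0485,0,0,0,0],
    [1,-0.003,0.0485,0,0,0,0],
    [1,-0.003,0.0485,0,0,0,0],
    [1,-0.003,0.0485,0,0,0,0],
    [1,-0.0035,0.0485,0,0,0,0],
    [1,0,0,0,0,0,0],
    [1,0,0,0,0,0,0]
  ]
}}

```text
time: 11.78
tcp_pos: [0.5202, 0.1886, 0.1609]
eef_rot: [0.064, 0.998, -0.0, -0.0]
wrist_force: [0.2, 0.4, -0.6]
opening: 0.0854
grip_force: 0.0
```

Run:
```python
from h import *
p=env.read_camera("top"); q=env.read_camera("scene"); s=env.get_state(); print(s["tcp_pos"],s["qpos"].round(2))
a=p["image"][130:230,220:380]; a=cv2.resize(a,(400,250),interpolation=cv2.INTER_CUBIC)
b=cv2.resize(q["image"][120:220,230:390],(400,250),interpolation=cv2.INTER_CUBIC)
cv2.imwrite("pics/c5.png",np.hstack([a,b]))
```

```text
[0.52045168 0.18776633 0.16101421] [ 0.19  0.29 -0.11  1.17 -0.    0.32]
```

View pics/c5.png

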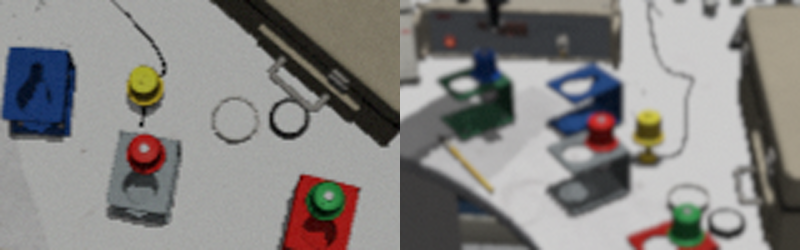

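Red hangs on grey (crop 147,150) and the blue hanger is empty with its slot in view. I'll refit blue and use the known red press position to calibrate camera bias.

Run:
```python
src=open("fit2.py").read().split("for h,v in I.items():")[0]
exec(src)
for h,v,sl in (("grey",(.517,-.0515,-.12),0),("blue",(.6175,.0805,-.04),1),("red",(.465,-.2595,-.21),0)):
    r=differential_evolution(score,[(v[0]-.005,v[0]+.005),(v[1]-.005,v[1]+.005),(v[2]-.08,v[2]+.08)],args=("grey" if sl else "x",),maxiter=25,popsize=8,seed=1)
    print(h,r.x.round(4),round(r.fun,1))
def knob(col,X):
    u=to_pix(p,X); x0,y0=(u-12).astype(int); f=p["image"][y0:y0+24,x0:x0+24].astype(int); b={"blue":0,"green":1,"red":2}[col]
    m=(f[...,b]-np.delete(f,b,2).max(2))>40
    ys,xs=np.nonzero(m); c=np.array([xs.mean()+x0,ys.mean()+y0]); print(col,m.sum(),"bias vs guess",(to_world(p,c,X[2])-X).round(4),to_world(p,c,X[2]).round(4))
    g=max(env.regions_of(p,"press_"+col),key=lambda g:-np.hypot(*(np.array(g["point"])*[640,400]-u)),default=None)
    if g: ys,xs=np.nonzero(g["region"]); print("  region",len(xs),to_world(p,[xs.mean(),ys.mean()],X[2]).round(4))
knob("red",np.array([.5359,-.0539,.095])); knob("green",np.array([.4835,-.2635,.095]))
```

```text
grey [ 0.518  -0.0535 -0.126 ] -67.6
blue [ 0.6197  0.0814 -0.0408] -67.2
red [ 0.4603 -0.2569 -0.2239] -75.1
red 166 bias vs guess [-0.0019 -0.0004 -0.    ] [ 0.534  -0.0543  0.095 ]
  region 178 [ 0.5313 -0.0543  0.095 ]
green 106 bias vs guess [ 0.0043 -0.0019 -0.    ] [ 0.4878 -0.2654  0.095 ]
  region 196 [ 0.4839 -0.2634  0.095 ]
```

{"name": "carry_out", "arguments": {
  "targets": [
    [1,0,0.0005,-0.04,0,0,0],
    [1,0,0,-0.025,0,0,0],
    [1,0,0,-0.015,0,0,0],
    [1,0,0,0,0,0,0],
    [-1,0,0,0,0,0,0],
    [-1,0,0,0,0,0,0],
    [-1,0,0,0,0,0,0],
    [-1,0,0,0,0,0,0],
    [-1,0,0,0,0,0,0]
  ]
}}

```text
time: 13.15
tcp_pos: [0.5207, 0.1892, 0.0819]
eef_rot: [0.064, 0.998, 0.0, 0.001]
wrist_force: [-0.7, -1.1, 5.6]
opening: 0.035
grip_force: 39.6
```

{"name": "carry_out", "arguments": {
  "targets": [
    [-1,0,0,0.004,0,0,0],
    [-1,0,0,0.004,0,0,0],
    [-1,-0.009,0.001,0,0,0,0],
    [-1,-0.009,0.001,0,0,0,0],
    [-1,-0.009,0.001,0,0,0,0],
    [-1,-0.01,0.001,0,0,0,0],
    [-1,0,0,0,0,0,0]
  ]
}}

```text
time: 14.02
tcp_pos: [0.4824, 0.1933, 0.0892]
eef_rot: [0.064, 0.998, -0.0, -0.0]
wrist_force: [0.3, -0.8, -1.2]
opening: 0.0349
grip_force: 39.9
```

{"name": "carry_out", "arguments": {
  "targets": [
    [-1,0.0005,0,0.012,0,0,0],
    [-1,0,0,0.012,0,0,0]
  ]
}}

```text
time: 14.28
tcp_pos: [0.4843, 0.1931, 0.1141]
eef_rot: [0.064, 0.998, 0.0, 0.0]
wrist_force: [0.6, 0.0, -1.7]
opening: 0.0354
grip_force: 40.0
```

{"name": "carry_out", "arguments": {
  "targets": [
    [-1,0,0,0.025,0,0,0],
    [-1,0,0,0.025,0,0,0],
    [-1,0.029,-0.0279,0,0,0,0.02],
    [-1,0.029,-0.0279,0,0,0,0.02],
    [-1,0.029,-0.0279,0,0,0,0.02],
    [-1,0.029,-0.0279,0,0,0,0.02],
    [-1,0,0,0,0,0,0],
    [-1,0,0,0,0,0,0]
  ]
}}

```text
time: 15.28
tcp_pos: [0.5997, 0.0815, 0.1633]
eef_rot: [0.025, 1.0, 0.0, -0.0]
wrist_force: [-0.8, 0.7, -0.6]
opening: 0.035
grip_force: 40.1
```

{"name": "carry_out", "arguments": {
  "targets": [
    [-1,0.0005,0,-0.033,0,0,0],
    [-1,0,0,-0.008,0,0,0],
    [-1,0,0,-0.006,0,0,0],
    [-1,0,0,-0.006,0,0,0],
    [-1,0,0,0,0,0,0]
  ]
}}

```text
time: 15.9
tcp_pos: [0.6003, 0.0816, 0.1102]
eef_rot: [0.024, 1.0, 0.0, 0.0]
wrist_force: [0.2, 0.5, -1.7]
opening: 0.0351
grip_force: 40.1
```

{"name": "carry_out", "arguments": {
  "targets": [
    [-1,0,0,-0.012,0,0,0],
    [-1,0,0,-0.011,0,0,0],
    [-1,0,0,-0.002,0,0,0],
    [-1,0.009,-0.0004,0,0,0,0],
    [-1,0.009,-0.0004,0,0,0,0],
    [-1,0.009,-0.0004,0,0,0,0],
    [-1,0.006,-0.0002,0,0,0,0],
    [-1,0.0025,0,0,0,0,0],
    [-1,0,0,0,0,0,0]
  ]
}}

```text
time: 17.02
tcp_pos: [0.6358, 0.0801, 0.0849]
eef_rot: [0.024, 1.0, -0.0, -0.0]
wrist_force: [-0.8, -0.1, -0.4]
opening: 0.035
grip_force: 40.1
```

Creep to the slot end, feeling for contact.

{"name": "carry_out", "arguments": {
  "targets": [
    [-1,0.001,0,0,0,0,0],
    [-1,0,0,0,0,0,0],
    [-1,0.001,0,0,0,0,0],
    [-1,0,0,0,0,0,0]
  ]
}}

```text
time: 17.52
tcp_pos: [0.6373, 0.0801, 0.085]
eef_rot: [0.024, 1.0, -0.0, -0.0]
wrist_force: [-4.0, 0.8, 0.7]
opening: 0.035
grip_force: 40.1
```

{"name": "carry_out", "arguments": {
  "targets": [
    [-1,-0.0008,0,0,0,0,0],
    [-1,0,0,-0.002,0,0,0],
    [-1,0,0,-0.001,0,0,0],
    [-1,0,0,0,0,0,0]
  ]
}}

```text
time: 18.02
tcp_pos: [0.6371, 0.0801, 0.082]
eef_rot: [0.024, 1.0, -0.0, 0.0]
wrist_force: [-1.4, 0.1, 0.2]
opening: 0.0349
grip_force: 40.2
```

{"name": "carry_out", "arguments": {
  "targets": [
    [0.3,0,0,0,0,0,0],
    [1,0,0,0,0,0,0],
    [1,0,0,0,0,0,0],
    [1,0,0,0,0,0,0],
    [1,0,0,0.04,0,0,0],
    [1,0,0,0.04,0,0,0]
  ]
}}

```text
time: 18.77
tcp_pos: [0.6367, 0.0801, 0.1627]
eef_rot: [0.024, 1.0, 0.0, -0.001]
wrist_force: [0.1, -0.2, -0.5]
opening: 0.0853
grip_force: 0.0
```

{"name": "carry_out", "arguments": {
  "targets": [
    [1,-0.0187,-0.0429,0,0,0,-0.022],
    [1,-0.0187,-0.0429,0,0,0,-0.022],
    [1,-0.0187,-0.0429,0,0,0,-0.022],
    [1,-0.0187,-0.0429,0,0,0,-0.022],
    [1,-0.0187,-0.0429,0,0,0,-0.022],
    [1,-0.0187,-0.0429,0,0,0,-0.022],
    [1,-0.0187,-0.0429,0,0,0,-0.022],
    [1,-0.0187,-0.0429,0,0,0,-0.022],
    [1,0,0,0,0,0,0],
    [1,0,0,0,0,0,0]
  ]
}}

```text
time: 20.02
tcp_pos: [0.4874, -0.2629, 0.162]
eef_rot: [0.112, 0.994, 0.0, 0.0]
wrist_force: [0.8, -0.4, 0.2]
opening: 0.0855
grip_force: 0.0
```

Run:
```python
src=open("fit2.py").read().split("for h,v in I.items():")[0]
exec(src)
s=env.get_state(); print(s["tcp_pos"],s["qpos"].round(2))
v=(.503,.191,-.109)
r=differential_evolution(score,[(v[0]-.005,v[0]+.005),(v[1]-.005,v[1]+.005),(v[2]-.08,v[2]+.08)],args=("grey",),maxiter=25,popsize=8,seed=1); print("green",r.x.round(4),r.fun)
q=env.read_camera("scene")
a=p["image"][130:230,170:330]; a=cv2.resize(a,(400,250),interpolation=cv2.INTER_CUBIC)
b=cv2.resize(q["image"][200:262,290:390],(400,250),interpolation=cv2.INTER_CUBIC)
a2=cv2.resize(p["image"][170:250,300:428],(400,250),interpolation=cv2.INTER_CUBIC)
b2=cv2.resize(q["image"][120:200,230:358],(400,250),interpolation=cv2.INTER_CUBIC)
cv2.imwrite("pics/c6.png",np.vstack([np.hstack([a,b]),np.hstack([a2,b2])]))
```

```text
[ 0.48759234 -0.26243032  0.16207431] [-0.65  0.29 -0.11  1.17  0.   -0.42]
green [ 0.5033  0.1914 -0.1181] -68.71633
```

View pics/c6.png

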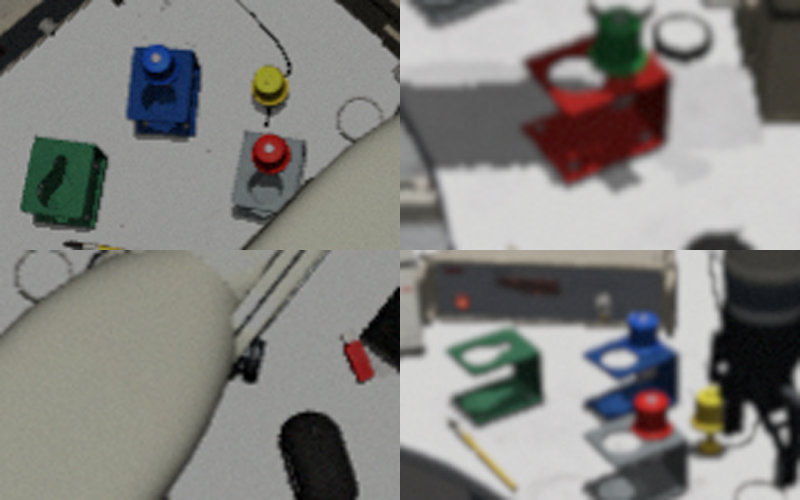

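Blue is home on its hanger and green's hanger is empty, with its fit confirmed. The hand is over the green press; descending.

{"name": "carry_out", "arguments": {
  "targets": [
    [1,0,-0.0005,-0.04,0,0,0],
    [1,0,0,-0.025,0,0,0],
    [1,0,0,-0.015,0,0,0],
    [1,0,0,0,0,0,0],
    [-1,0,0,0,0,0,0],
    [-1,0,0,0,0,0,0],
    [-1,0,0,0,0,0,0],
    [-1,0,0,0,0,0,0],
    [-1,0,0,0,0,0,0]
  ]
}}

```text
time: 21.25
tcp_pos: [0.4877, -0.2638, 0.0829]
eef_rot: [0.112, 0.994, -0.0, 0.001]
wrist_force: [-0.3, 1.1, 5.8]
opening: 0.0346
grip_force: 39.6
```

{"name": "carry_out", "arguments": {
  "targets": [
    [-1,0,0,0.004,0,0,0],
    [-1,0,0,0.004,0,0,0],
    [-1,-0.009,0.0019,0,0,0,0],
    [-1,-0.009,0.0019,0,0,0,0],
    [-1,-0.009,0.002,0,0,0,0],
    [-1,-0.009,0.002,0,0,0,0],
    [-1,0,0,0,0,0,0]
  ]
}}

```text
time: 22.12
tcp_pos: [0.4507, -0.2556, 0.0902]
eef_rot: [0.112, 0.994, 0.0, -0.0]
wrist_force: [-0.3, -0.5, -1.9]
opening: 0.0354
grip_force: 40.0
```

{"name": "carry_out", "arguments": {
  "targets": [
    [-1,0,0,0.012,0,0,0],
    [-1,0,0,0.012,0,0,0],
    [-1,0,0,0,0,0,0]
  ]
}}

```text
time: 22.5
tcp_pos: [0.4522, -0.2563, 0.1154]
eef_rot: [0.112, 0.994, -0.001, 0.001]
wrist_force: [0.4, -0.0, -1.6]
opening: 0.035
grip_force: 40.1
```

{"name": "carry_out", "arguments": {
  "targets": [
    [-1,0,0,0.028,0,0,0],
    [-1,0,0,0.027,0,0,0],
    [-1,0.0033,0.045,0,0,0,0.01],
    [-1,0.0033,0.045,0,0,0,0.01],
    [-1,0.0033,0.045,0,0,0,0.01],
    [-1,0.0033,0.045,0,0,0,0.01],
    [-1,0.0033,0.045,0,0,0,0.01],
    [-1,0.0033,0.045,0,0,0,0.01],
    [-1,0.0033,0.045,0,0,0,0.01],
    [-1,0.0033,0.045,0,0,0,0.01]
  ]
}}

```text
time: 23.75
tcp_pos: [0.4778, 0.1058, 0.169]
eef_rot: [0.072, 0.997, -0.0, 0.0]
wrist_force: [1.5, -0.1, -1.5]
opening: 0.0348
grip_force: 40.5
```

{"name": "carry_out", "arguments": {
  "targets": [
    [-1,0.0033,0.045,0,0,0,0.01],
    [-1,0.0033,0.045,0,0,0,0.01],
    [-1,0,0,0,0,0,0],
    [-1,0,0,0,0,0,0]
  ]
}}

```text
time: 24.25
tcp_pos: [0.4842, 0.1942, 0.1688]
eef_rot: [0.062, 0.998, -0.0, -0.0]
wrist_force: [0.4, -0.5, -2.5]
opening: 0.0351
grip_force: 40.6
```

{"name": "carry_out", "arguments": {
  "targets": [
    [-1,0.0005,-0.001,-0.038,0,0,0],
    [-1,0,0,-0.008,0,0,0],
    [-1,0,0,-0.006,0,0,0],
    [-1,0,0,-0.006,0,0,0],
    [-1,0,0,0,0,0,0]
  ]
}}

```text
time: 24.88
tcp_pos: [0.485, 0.1931, 0.1112]
eef_rot: [0.062, 0.998, 0.0, 0.0]
wrist_force: [0.2, 0.5, -1.0]
opening: 0.0352
grip_force: 40.6
```

{"name": "carry_out", "arguments": {
  "targets": [
    [-1,0,0,-0.012,0,0,0],
    [-1,0,0,-0.011,0,0,0],
    [-1,0,0,-0.0015,0,0,0],
    [-1,0.009,-0.001,0,0,0,0],
    [-1,0.009,-0.001,0,0,0,0],
    [-1,0.009,-0.001,0,0,0,0],
    [-1,0.005,-0.0006,0,0,0,0],
    [-1,0.002,-0.0002,0,0,0,0],
    [-1,0,0,0,0,0,0]
  ]
}}

```text
time: 26.0
tcp_pos: [0.5189, 0.1894, 0.0865]
eef_rot: [0.062, 0.998, -0.0, -0.0]
wrist_force: [-0.5, -0.5, -1.8]
opening: 0.0348
grip_force: 40.6
```

{"name": "carry_out", "arguments": {
  "targets": [
    [-1,0.001,-0.0001,0,0,0,0],
    [-1,0.001,-0.0001,0,0,0,0],
    [-1,0,0,0,0,0,0],
    [-1,0,0,0,0,0,0]
  ]
}}

```text
time: 26.5
tcp_pos: [0.5209, 0.1892, 0.0866]
eef_rot: [0.062, 0.998, -0.0, -0.0]
wrist_force: [-0.3, -0.4, -1.9]
opening: 0.0346
grip_force: 40.6
```

{"name": "carry_out", "arguments": {
  "targets": [
    [-1,0.001,-0.0001,0,0,0,0],
    [-1,0,0,0,0,0,0],
    [-1,0.001,-0.0001,0,0,0,0],
    [-1,0,0,0,0,0,0]
  ]
}}

```text
time: 27.0
tcp_pos: [0.5229, 0.189, 0.0865]
eef_rot: [0.062, 0.998, -0.0, -0.0]
wrist_force: [-0.8, 0.2, -1.2]
opening: 0.0349
grip_force: 40.6
```

{"name": "carry_out", "arguments": {
  "targets": [
    [-1,0.001,-0.0001,0,0,0,0],
    [-1,0,0,0,0,0,0],
    [-1,0.001,-0.0001,0,0,0,0],
    [-1,0,0,0,0,0,0]
  ]
}}

```text
time: 27.5
tcp_pos: [0.5236, 0.1889, 0.0863]
eef_rot: [0.062, 0.998, -0.0, -0.001]
wrist_force: [-7.2, 1.2, 1.6]
opening: 0.0351
grip_force: 40.8
```

{"name": "carry_out", "arguments": {
  "targets": [
    [-1,-0.0015,0.0001,0,0,0,0],
    [-1,0,0,-0.002,0,0,0],
    [-1,0,0,-0.0012,0,0,0],
    [-1,0,0,0,0,0,0]
  ]
}}

```text
time: 28.0
tcp_pos: [0.5233, 0.1888, 0.0831]
eef_rot: [0.062, 0.998, -0.0, -0.0]
wrist_force: [-3.0, 0.0, -1.4]
opening: 0.0351
grip_force: 40.8
```

{"name": "carry_out", "arguments": {
  "targets": [
    [-1,-0.0005,0,0,0,0,0],
    [-1,0,0,0,0,0,0],
    [0.3,0,0,0,0,0,0],
    [1,0,0,0,0,0,0],
    [1,0,0,0,0,0,0],
    [1,0,0,0,0,0,0],
    [1,0,0,0.04,0,0,0],
    [1,0,0,0.04,0,0,0]
  ]
}}

```text
time: 29.0
tcp_pos: [0.5227, 0.1889, 0.1641]
eef_rot: [0.062, 0.998, -0.0, -0.0]
wrist_force: [0.9, -0.9, -0.2]
opening: 0.0853
grip_force: 0.0
```

{"name": "carry_out", "arguments": {
  "targets": [
    [1,0.0026,-0.0485,0,0,0,0],
    [1,0.0026,-0.0485,0,0,0,0],
    [1,0.0026,-0.0485,0,0,0,0],
    [1,0.0026,-0.0485,0,0,0,0],
    [1,0.0026,-0.0485,0,0,0,0],
    [1,0,0,0,0,0,0],
    [1,0,0,0,0,0,0]
  ]
}}

```text
time: 29.88
tcp_pos: [0.5358, -0.0536, 0.1633]
eef_rot: [0.063, 0.998, 0.0, -0.0]
wrist_force: [-0.0, -0.7, 0.6]
opening: 0.0855
grip_force: 0.0
```

Run:
```python
src=open("fit2.py").read().split("for h,v in I.items():")[0]
exec(src)
for v in((.465,-.2595,-.21),(.468,-.26,-.21)):
    r=differential_evolution(score,[(v[0]-.006,v[0]+.006),(v[1]-.005,v[1]+.005),(v[2]-.05,v[2]+.05)],args=("grey",),maxiter=30,popsize=8,seed=1); print("red",r.x.round(4),r.fun)
v=r.x
q=env.read_camera("scene")
x0,y0=to_pix(p,[*v[:2],.075]).astype(int)-[22,22]; s=9
tt=cv2.resize(p["image"][y0:y0+44,x0:x0+44],None,fx=s,fy=s,interpolation=cv2.INTER_CUBIC); R=np.array([[np.cos(v[2]),-np.sin(v[2])],[np.sin(v[2]),np.cos(v[2])]])
for z in P: cv2.circle(tt,((to_pix(p,[*(v[:2]+R@z),.075])-[x0,y0]+.5)*s).astype(int).tolist(),1,(0,255,255),-1)
b=cv2.resize(p["image"][130:230,170:270],(396,396),interpolation=cv2.INTER_CUBIC)
cv2.imwrite("pics/c7.png",np.hstack([tt,b]))
```

```text
red [ 0.4704 -0.2618 -0.2009] -73.55301666259766
red [ 0.4705 -0.2615 -0.2041] -73.56468200683594
```

View pics/c7.png

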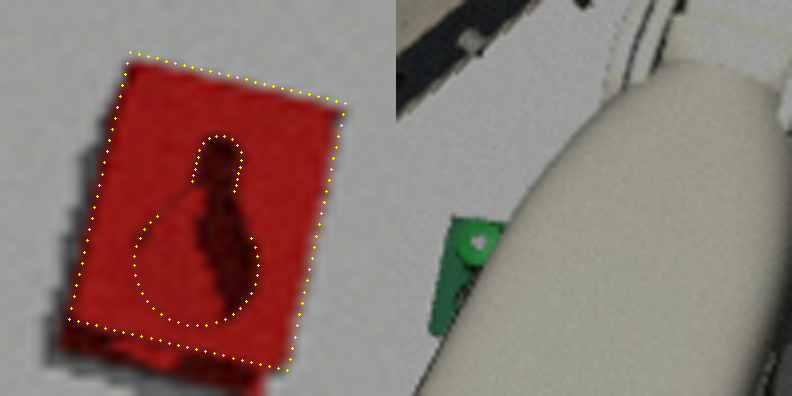

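{"name": "carry_out", "arguments": {
  "targets": [
    [1,0,0,-0.04,0,0,0],
    [1,0,0,-0.025,0,0,0],
    [1,0,0,-0.016,0,0,0],
    [1,0,0,0,0,0,0],
    [-1,0,0,0,0,0,0],
    [-1,0,0,0,0,0,0],
    [-1,0,0,0,0,0,0],
    [-1,0,0,0,0,0,0],
    [-1,0,0,0,0,0,0]
  ]
}}

```text
time: 31.1
tcp_pos: [0.5362, -0.0536, 0.0831]
eef_rot: [0.062, 0.998, -0.0, 0.001]
wrist_force: [-1.1, 1.3, 5.9]
opening: 0.035
grip_force: 39.6
```

The red hanger's slot fits well. Its wide end is at about (.452, -.2565). Taking the red press off grey.

{"name": "carry_out", "arguments": {
  "targets": [
    [-1,0,0,0.004,0,0,0],
    [-1,0,0,0.003,0,0,0],
    [-1,-0.009,0.0011,0,0,0,0],
    [-1,-0.009,0.0011,0,0,0,0],
    [-1,-0.009,0.0011,0,0,0,0],
    [-1,-0.01,0.0011,0,0,0,0],
    [-1,0,0,0,0,0,0]
  ]
}}

```text
time: 31.98
tcp_pos: [0.4981, -0.049, 0.0895]
eef_rot: [0.062, 0.998, 0.0, -0.0]
wrist_force: [-0.7, 0.5, -1.4]
opening: 0.0345
grip_force: 40.0
```

{"name": "carry_out", "arguments": {
  "targets": [
    [-1,0,0,0.012,0,0,0],
    [-1,0,0,0.012,0,0,0],
    [-1,0,0,0,0,0,0]
  ]
}}

```text
time: 32.35
tcp_pos: [0.4999, -0.0494, 0.1147]
eef_rot: [0.062, 0.998, -0.0, 0.001]
wrist_force: [0.7, -0.6, -2.0]
opening: 0.0349
grip_force: 40.1
```

{"name": "carry_out", "arguments": {
  "targets": [
    [-1,0,0,0.025,0,0,0],
    [-1,0,0,0.025,0,0,0],
    [-1,-0.0095,-0.0414,0,0,0,-0.018],
    [-1,-0.0095,-0.0414,0,0,0,-0.018],
    [-1,-0.0095,-0.0414,0,0,0,-0.018],
    [-1,-0.0095,-0.0414,0,0,0,-0.018],
    [-1,-0.0095,-0.0414,0,0,0,-0.018],
    [-1,0,0,0,0,0,0],
    [-1,0,0,0,0,0,0]
  ]
}}

```text
time: 33.48
tcp_pos: [0.4513, -0.256, 0.1631]
eef_rot: [0.107, 0.994, 0.0, -0.0]
wrist_force: [0.4, 0.0, -2.9]
opening: 0.0351
grip_force: 40.5
```

{"name": "carry_out", "arguments": {
  "targets": [
    [-1,0.0005,-0.0005,-0.033,0,0,0],
    [-1,0,0,-0.008,0,0,0],
    [-1,0,0,-0.006,0,0,0],
    [-1,0,0,-0.006,0,0,0],
    [-1,0,0,0,0,0,0]
  ]
}}

```text
time: 34.1
tcp_pos: [0.452, -0.2566, 0.1104]
eef_rot: [0.107, 0.994, -0.0, 0.0]
wrist_force: [1.1, 0.4, -1.0]
opening: 0.0345
grip_force: 40.5
```

{"name": "carry_out", "arguments": {
  "targets": [
    [-1,0,0,-0.012,0,0,0],
    [-1,0,0,-0.011,0,0,0],
    [-1,0,0,-0.0015,0,0,0],
    [-1,0.009,-0.0019,0,0,0,0],
    [-1,0.009,-0.0019,0,0,0,0],
    [-1,0.009,-0.0019,0,0,0,0],
    [-1,0.005,-0.001,0,0,0,0],
    [-1,0.003,-0.0006,0,0,0,0],
    [-1,0,0,0,0,0,0]
  ]
}}

```text
time: 35.22
tcp_pos: [0.487, -0.2639, 0.0858]
eef_rot: [0.107, 0.994, 0.0, -0.0]
wrist_force: [0.2, -0.3, -1.4]
opening: 0.0353
grip_force: 40.5
```

{"name": "carry_out", "arguments": {
  "targets": [
    [-1,0.001,-0.0002,0,0,0,0],
    [-1,0,0,0,0,0,0],
    [-1,0.001,-0.0002,0,0,0,0],
    [-1,0,0,0,0,0,0]
  ]
}}

```text
time: 35.72
tcp_pos: [0.4889, -0.2644, 0.0859]
eef_rot: [0.107, 0.994, -0.0, 0.0]
wrist_force: [0.2, 0.2, -2.0]
opening: 0.0347
grip_force: 40.5
```

{"name": "carry_out", "arguments": {
  "targets": [
    [-1,0.001,-0.0002,0,0,0,0],
    [-1,0,0,0,0,0,0],
    [-1,0.0005,-0.0001,0,0,0,0],
    [-1,0,0,0,0,0,0]
  ]
}}

```text
time: 36.22
tcp_pos: [0.4896, -0.2645, 0.0857]
eef_rot: [0.107, 0.994, 0.0, -0.001]
wrist_force: [-5.2, 0.7, 0.6]
opening: 0.0349
grip_force: 40.6
```

Contact with the slot end. Backing off slightly, lowering and releasing.

{"name": "carry_out", "arguments": {
  "targets": [
    [-1,-0.0012,0.0002,0,0,0,0],
    [-1,0,0,-0.002,0,0,0],
    [-1,0,0,-0.0008,0,0,0],
    [-1,0,0,0,0,0,0],
    [0.3,0,0,0,0,0,0],
    [1,0,0,0,0,0,0],
    [1,0,0,0,0,0,0],
    [1,0,0,0,0,0,0],
    [1,0,0,0.04,0,0,0],
    [1,0,0,0.05,0,0,0]
  ]
}}

```text
time: 37.48
tcp_pos: [0.4887, -0.2641, 0.1732]
eef_rot: [0.107, 0.994, 0.001, -0.001]
wrist_force: [0.5, -1.8, -0.7]
opening: 0.0855
grip_force: 0.0
```

{"name": "carry_out", "arguments": {
  "targets": [
    [1,-0.03,-0.045,0.03,0,0,0],
    [1,-0.03,-0.045,0.03,0,0,0],
    [1,-0.03,-0.045,0,0,0,0],
    [1,-0.03,-0.045,0,0,0,0],
    [1,-0.03,-0.045,0,0,0,0],
    [1,0,0,0,0,0,0],
    [1,0,0,0,0,0,0]
  ]
}}

```text
time: 38.35
tcp_pos: [0.3391, -0.4893, 0.2328]
eef_rot: [0.108, 0.994, 0.0, -0.0]
wrist_force: [1.1, -0.1, -0.4]
opening: 0.0854
grip_force: 0.0
```

Run:
```python
from h import *
p=env.read_camera("top"); q=env.read_camera("scene")
s=env.get_state(); print(s["tcp_pos"],s["time"])
H={"red":(.4695,-.2605,-.205),"blue":(.618,.081,-.041),"green":(.5035,.1914,-.115),"grey":(.5175,-.0525,-.124)}
T=[]
for h,v in H.items():
    R=np.array([[np.cos(v[2]),-np.sin(v[2])],[np.sin(v[2]),np.cos(v[2])]])
    for im,row in((p,0),(q,1)):
        x0,y0=to_pix(im,[*v[:2],.085]).astype(int)-[25,25] 
        T.append(cv2.resize(im["image"][y0:y0+50,x0:x0+50],(200,200),interpolation=cv2.INTER_CUBIC))
cv2.imwrite("pics/c8.png",np.vstack([np.hstack(T[0::2]),np.hstack(T[1::2]),cv2.resize(p["image"][100:240,160:440],(800,400))[:200]]))
```

```text
[ 0.33984902 -0.48859521  0.23317741] 38.45
```

View pics/c8.png

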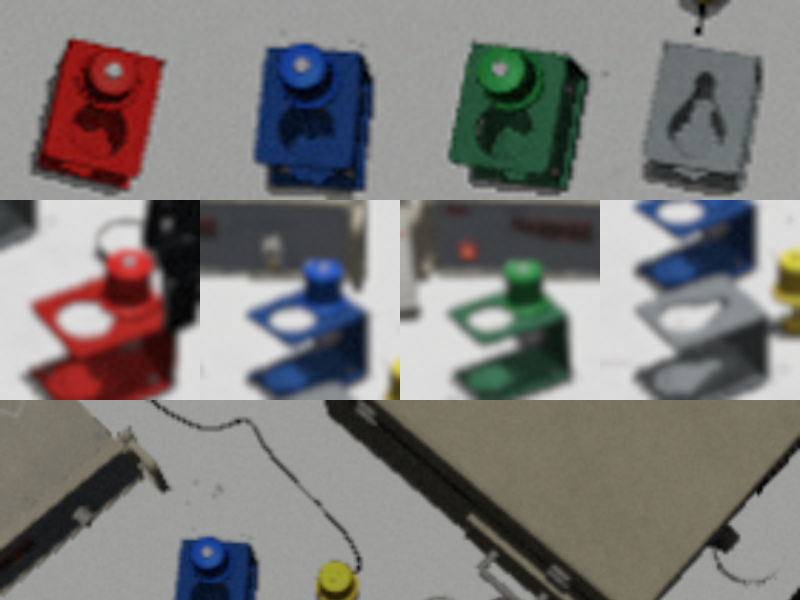

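Each press hangs straight and home on its own colour, and grey is empty.

```bash
python3 -c "
from workcell import env
print(env.hand_in())"
```

```text
the job is handed in; nothing more can be done
None
```

Red, blue and green presses hang straight on their own hangers, each slid to the slot end by feel; the grey hanger is empty, nothing touched the dish or tile, and the job was handed in at about 38 s (verdict not shown).

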